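# Hold the steam vent open at the third click

## Robot

A 6-joint arm with a two-finger parallel gripper is mounted at the origin on a cart in front of the work surface, level with it; the furniture and walls round the work are solid. World frame = base frame: x ahead of the robot, y to its left, z up, the work surface at z = 0. Lengths are in m, angles in rad, forces in N, time in s.
With the tool pointing down it reaches from about 0.275 to 0.75 m from the base axis. Payload 10.2 kg.
Tool frame: the origin (TCP) lies between the finger pads; the fingertips stand 19 mm ahead of it and the grasp point (between the pads) is the TCP; z points along the fingers, y is the line along which they close (so a half turn about z gives the same grasp; the last joint's range is limited). The gripper opens to 85 mm and grips with 20 to 120 N. Pads are 22 mm wide; open, the fingers measure 114 mm over their backs; the gripper's body (76 mm by 85 mm) begins 54 mm behind the grasp point. The pads swing forward as they close: fully open they stand 13 mm farther back than shut.
Start: joints at [-1.502, 0.313, 1.498, -0, 1.331, -0.223], TCP at [0.151, -0.503, 0.25] pointing down, gripper open.
Joint ranges: [-2.94, 2.94], [-0.97, 2.17], [0.19, 2.56], [-1.23, 4.37], [0.02, 3.11], [-2.88, 2.88]. Speed limits (rad/s): [2.39, 2.39, 3.01, 3.14, 3.14, 3.14].

## Interface

Orientations are given as a rotation vector (axis times angle).
In Python, from rig import arm, imaging gives the robot as it stands. The module is installed in compiled form; this text tells all that it offers. Calls block until the motion is done:
- arm.goto(position, orientation): joint-space move of the TCP to a pose.
- arm.move_straight(position, rotation=None, rate=0.15, until_force=None): straight line of the TCP; rotation=None keeps the orientation; rate is the mean speed in m/s. With until_force (N) it stops when the force on the tool has changed by that much, and returns True; else False.
- arm.move_j(angles): joint-space move.
- arm.open_gripper() and arm.gripper_close(newtons=None): open the fingers fully, or close them until they stop; newtons is the grip in N (None keeps the last).
- arm.pause(seconds).
- arm.solve_ik(position, orientation): joint angles nearest the present ones, or None.
- imaging.snapshot(name): name is "scene" or "top"; returns the picture (384x512x3 uint8, red, green, blue); there is no depth.
- imaging.camera_params(name): a dict with "fx", "fy", "cx", "cy" (pixels), "origin" and "attitude" of the camera in the world. Camera axes: x right, y down, z forward; pixel columns grow to the right and rows downward; lengths in m; the calibration is good to about 2 mm. A picture is of the moment at which its call begins. camera_params takes no time and is no camera call.
A pose or a line that the arm cannot do raises arm.MotionError and nothing moves.
- arm.finish_job(): hands the job in; it is judged then, once.
Readings, each from a call of its own:
- arm.get_t(): time.
- arm.get_q(): joint angles.
- arm.get_qvel(): joint speeds.
- arm.get_joint_efforts(): joint torques, N m.
- arm.get_tcp_pos(): TCP position.
- arm.get_ee_rot(): TCP orientation.
- arm.get_contact_force(): force on the tool from outside, world axes, zero at the start.
- arm.get_wrist_torque(): the same for the moment, N m.
- arm.get_finger_gap(): finger opening in m.
- arm.get_gripper_force(): force on a finger pad.
Only numpy, scipy, OpenCV 4.12 (cv2) and the standard library are available. Lean on these libraries where they do the work, as an engineer would, in place of code of your own. Each camera call takes 0.05 s, during which the arm holds its last target. There are 200 camera calls.

## Task

Open the steam vent in the lid of the braising pan: ease its red-knobbed lever round anticlockwise (seen from above), counting the clicks, and stop just after the third click, before the fourth. The lever is sprung and flies back if let go, so finish while holding it there at the third click; never let it snap back, never go on past the fourth click, and leave the two spice jars and the gas lighter where they are.

Things in the scene. Friction and masses are not known exactly. Their poses are not given: they have to be found in the camera images.
- pan: Low round steel braising pan, 240 mm across (lid rim 252 mm), fixed on the hob; origin at the centre of its underside, z up; flat lid top 95 mm above it. The lever turns about the pan's vertical centre line: a flat bar 18 mm wide, its top 111 mm above the origin, with a plunger housing 18 mm wide, 75 mm out (top 124 mm). Loop handles on the +y and -y sides to 157 mm out, 73 mm high.
- lever_knob: Upright red grip at the end of the lever: a round pin 18 mm in diameter, 46 mm tall; origin at the centre of its foot, 115 mm from the pan's centre line and 109 mm above the pan's underside (top at 155 mm); z up. The lever points from the centre line to it. It turns loosely about its own upright axis. Push it sideways or pinch it from above.
- lever (a joint): Turn from the rest stop (0), rad, growing anticlockwise from above, to 1.5. A spring always drives it back (7 N at the knob at 0, 11 N at 1.5); no click holds it. At each of five clicks the push at the knob first rises 1 to 2 N, drops 4 to 6 N over about 10 mm (never to zero), then recovers. Clicks are 0.22 rad (25 mm at the knob) apart; the first comes at 0.23 to 0.47 rad, differently each time.
- click_plate: Brass arc with five ramps on the lid under the lever; origin on the pan's centre line, 95 mm over its underside, z up. Its x axis is horizontal and points along the middle of the third notch: the lever's direction there. The clicks (ramp crests) stand at -0.55, -0.33, -0.11, +0.11 and +0.33 rad from this x axis, anticlockwise positive. Its turn on the lid differs from start to start.
- board: Small wooden board, 100 x 170 x 14 mm, fixed flat on the hob, origin at the centre of its underside; the two spice jars stand on it.
- spice_green: Spice jar with green label and red cap, 45 mm wide, 106 mm tall, origin at the centre of its underside; stands on the wooden board; leave alone.
- spice_red: Spice jar with white and red label and red cap, 45 mm wide, 106 mm tall, origin at the centre of its underside; stands on the wooden board; leave alone.
- lighter: Long-nosed gas lighter, 230 x 30 x 17 mm, lying at the front of the hob, long side along its y axis; leave alone.

How it is judged:
By the outcome, as a careful person would: the job done as asked, in the order asked, and still so for the second after the job is handed in, while the arm keeps its last pose, push and grip.
It also fails if it takes over 48 s, if anything falls off the work surface, if the arm or the gripper's body presses on something with over 40 N, if the wrist force passes 120 N, or if a joint passes its speed limit or range.

## Working session

There is one attempt and no reset: what is moved stays moved. The work goes in short steps, each a Python script; the robot and the scene stay as the last script left them, time stands still between calls to the robot, and variables do not carry over. Pictures are saved under pics/ and viewed, at most 10 in all, crops included, and the job is handed in when it is done.

```bash
mkdir -p pics
python3 - <<'E'
from rig import arm, imaging
import cv2
for n in("scene","top"):
    p=imaging.camera_params(n);print(n,p)
    cv2.imwrite(f"pics/{n}0.png",imaging.snapshot(n)[:,:,::-1])
print(arm.get_t(),arm.get_ee_rot())
E
```

```text
scene {'fx': 491.6183021078787, 'fy': 491.6183021078787, 'cx': 254.68958745641112, 'cy': 195.38341813686185, 'origin': array([-0.41420227, -0.50026897,  0.57471686]), 'attitude': array([-1.79265784,  1.00149959, -0.66641515])}
top {'fx': 428.67710180954276, 'fy': 428.67710180954276, 'cx': 257.13474782690975, 'cy': 184.31802054220643, 'origin': array([0.40660644, 0.05782083, 0.95882306]), 'attitude': array([-2.1819892 ,  2.17923356, -0.0792841 ])}
0.1 [-3.10707040e+00 -4.56554815e-01 -1.68598779e-04]
```

View pics/scene0.png

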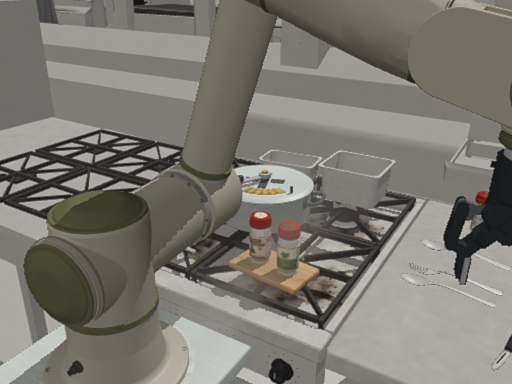

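View pics/top0.png

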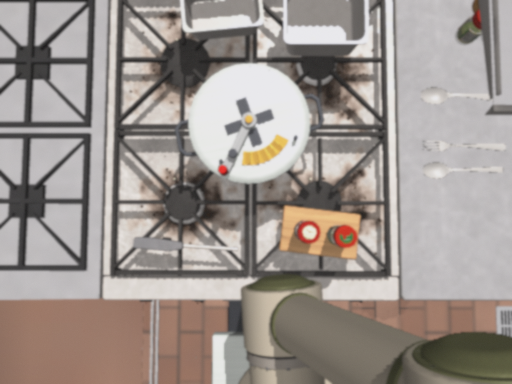

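The top view shows the pan centre near (249,122), the knob at (223,170), the brass ramps around (265,152), the jars at (308,232) and (345,236), and the lighter near (185,244). In the scene view the arm hides part of the lid.

```bash
cat > h.py <<'E'
import numpy as np, cv2
from scipy.spatial.transform import Rotation as R
from rig import arm, imaging
P=imaging.camera_params("top"); A=R.from_rotvec(P["attitude"]).as_matrix()
def ray(uv,z):
    uv=np.atleast_2d(uv).astype(float)
    d=np.c_[(uv[:,0]-P["cx"])/P["fx"],(uv[:,1]-P["cy"])/P["fy"],np.ones(len(uv))]@A.T
    return P["origin"]+d*((z-P["origin"][2])/d[:,2])[:,None]
def red(im):
    h=cv2.cvtColor(im,cv2.COLOR_RGB2HSV)
    return ((h[...,0]<7)|(h[...,0]>173))&(h[...,1]>150)&(h[...,2]>90)
def brass(im):
    h=cv2.cvtColor(im,cv2.COLOR_RGB2HSV)
    return (h[...,0]>14)&(h[...,0]<28)&(h[...,1]>120)&(h[...,2]>120)
E
python3 - <<'E'
from h import *
im=imaging.snapshot("top")
g=im.min(2); m=((g>185)*255).astype(np.uint8); m[:60]=0;m[190:]=0;m[:,:180]=0;m[:,320:]=0
m=cv2.morphologyEx(m,cv2.MORPH_OPEN,np.ones((5,5)))
c=max(cv2.findContours(m,0,1)[0],key=cv2.contourArea); hull=cv2.convexHull(c)
print("hull",cv2.minEnclosingCircle(hull),cv2.fitEllipse(hull),cv2.contourArea(hull))
(cx,cy),_,_=cv2.fitEllipse(hull)
r=red(im); r[:150]=0;r[190:]=0;r[:,:200]=0;r[:,250:]=0
ku=np.argwhere(r)[:,::-1]; print("knob px",len(ku),ku.min(0),ku.max(0),ku.mean(0))
b=brass(im); b[:130]=0;b[175:]=0;b[:,:230]=0;b[:,300:]=0
bu=np.argwhere(b)[:,::-1]
for z0 in(0,.01,.02):
    e=ray(hull[:,0,:],.095+z0); (x,y),rr=cv2.minEnclosingCircle(e[:,:2].astype(np.float32)*1000)
    C=ray((cx,cy),.095+z0)[0]; K=ray(ku,.15+z0).mean(0)
    d=K-C; print(z0,C,"circ",x,y,rr,K,"r",np.hypot(*d[:2]),"ang",np.arctan2(d[1],d[0]))
    q=ray(bu,.099+z0)-C; t=np.unwrap(np.arctan2(q[:,1],q[:,0])%(2*np.pi)); print("brass",t.min(),t.max(),np.hypot(q[:,0],q[:,1]).min(),np.hypot(q[:,0],q[:,1]).max())
    print(np.histogram(t,40))
cv2.imwrite("pics/crop.png",cv2.resize(im[55:190,175:325,::-1],None,fx=4,fy=4,interpolation=cv2.INTER_CUBIC))
E
```

```text
hull ((248.6629638671875, 127.42352294921875), 66.22406768798828) ((248.93002319335938, 122.72177124023438), (118.31230163574219, 124.56873321533203), 111.8917236328125) 11495.5
knob px 49 [219 166] [226 173] [222.67346939 169.57142857]
0 [0.59900783 0.07807311 0.095     ] circ 591.647705078125 77.94216918945312 135.9794158935547 [0.49656126 0.1263617  0.15      ] r 0.11325672491695381 ang 2.701123399982308
brass 2.9888182788670328 4.2678763107862965 0.06155275675524221 0.0851501539118407
(array([14, 13, 11, 11, 21, 11, 11, 12, 13, 14, 14, 14, 12, 13, 15, 12, 13,
       13, 13, 13, 13, 13, 12, 14, 13, 13, 12, 12, 16, 11, 13, 12, 13, 13,
       14, 13, 14, 13, 12, 15]), array([2.98881828, 3.02079473, 3.05277118, 3.08474763, 3.11672408,
       3.14870053, 3.18067698, 3.21265343, 3.24462989, 3.27660634,
       3.30858279, 3.34055924, 3.37253569, 3.40451214, 3.43648859,
       3.46846504, 3.50044149, 3.53241794, 3.56439439, 3.59637084,
       3.62834729, 3.66032375, 3.6923002 , 3.72427665, 3.7562531 ,
       3.78822955, 3.820206  , 3.85218245, 3.8841589 , 3.91613535,
       3.9481118 , 3
[... 1433 characters left out ...]
13, 14, 14, 14, 12, 13, 15, 12, 13,
       13, 13, 13, 13, 13, 12, 14, 13, 13, 12, 12, 16, 11, 13, 12, 13, 13,
       14, 13, 14, 13, 12, 15]), array([2.98890351, 3.02087089, 3.05283827, 3.08480565, 3.11677302,
       3.1487404 , 3.18070778, 3.21267516, 3.24464254, 3.27660992,
       3.3085773 , 3.34054468, 3.37251206, 3.40447943, 3.43644681,
       3.46841419, 3.50038157, 3.53234895, 3.56431633, 3.59628371,
       3.62825109, 3.66021847, 3.69218584, 3.72415322, 3.7561206 ,
       3.78808798, 3.82005536, 3.85202274, 3.88399012, 3.9159575 ,
       3.94792488, 3.97989225, 4.01185963, 4.04382701, 4.07579439,
       4.10776177, 4.13972915, 4.17169653, 4.20366391, 4.23563129,
       4.26759866]))
```

View pics/crop.png

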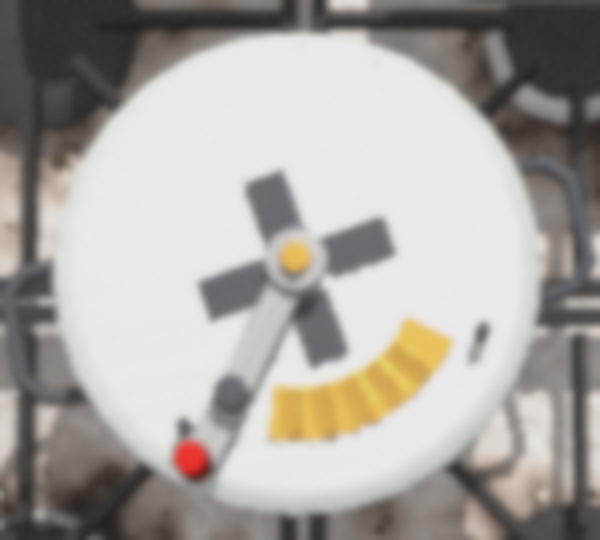

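The crop shows the lid rim spanning 55–542 × 32–515 (crop pixels), the pivot cap at (295,257), the knob at (190,458), and the brass arc from (275,415) to (450,340). A dark stop pin sits beside the knob. I'll move above the knob and check its height with the scene camera.

```bash
cat >> h.py <<'E'
def ori(phi): return (R.from_euler('z',phi-np.pi)*R.from_euler('x',np.pi)).as_rotvec()
E
python3 - <<'E'
from h import *
for z in (.11,.115,.12): print("pivot",ray((248.75,119.25),z)[0])
for z in (.075,.085,.095): print("lid",ray((249.6,123.4),z)[0], np.linalg.norm(ray((188.75,123.4),z)-ray((310.5,123.4),z)))
arm.goto([0.497,0.126,0.27],ori(2.70))
print(arm.get_t(),arm.get_tcp_pos(),arm.get_q())
for p in((.44,.15),(.48,.06)):
  pass
for n in("scene","top"): cv2.imwrite(f"pics/{n}1.png",imaging.snapshot(n)[:,:,::-1])
im=imaging.snapshot("scene"); cv2.imwrite("pics/s1c.png",cv2.resize(im[130:240,180:340,::-1],None,fx=5,fy=5,interpolation=cv2.INTER_CUBIC))
# predicted scene pixels of the knob top for z0=0
Q=imaging.camera_params("scene"); B=R.from_rotvec(Q["attitude"]).as_matrix()
for z in(.109,.155):
  c=B.T@(np.array([.4966,.1264,z])-Q["origin"]); print(Q["cx"]+Q["fx"]*c[0]/c[2],Q["cy"]+Q["fy"]*c[1]/c[2])
E
```

```text
pivot [0.6027412 0.0781035 0.11     ]
pivot [0.60158587 0.07798402 0.115     ]
pivot [0.60043053 0.07786455 0.12      ]
lid [0.60202533 0.07713705 0.075     ] 0.2545611401153658
lid [0.59981427 0.0769185  0.085     ] 0.2516809126931576
lid [0.5976032  0.07669995 0.095     ] 0.2488006852709494
2.6917 [0.49713596 0.12548721 0.26994839] [ 1.84986627e-02  2.71660510e-01  1.50087013e+00 -1.29963120e-04
  1.36915968e+00  2.03157945e+00]
225.5428185296482 185.48824146317267
225.32113053020908 167.80316915104916
```

View pics/s1c.png

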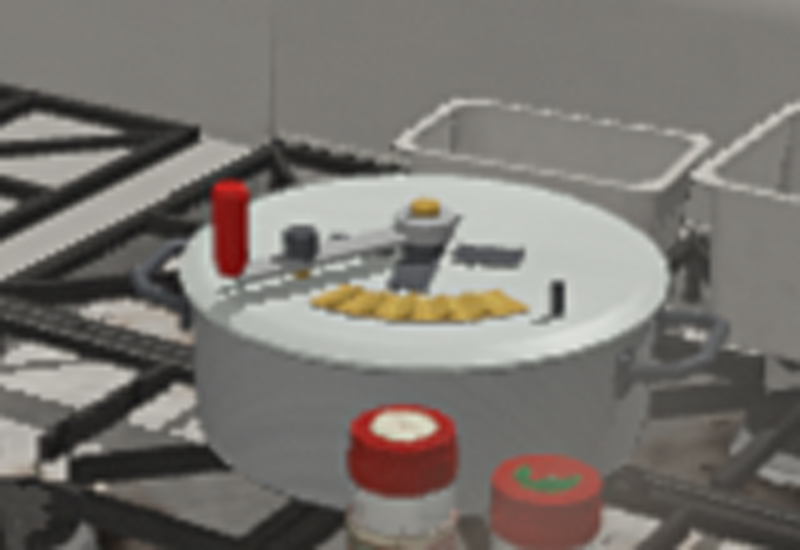

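View pics/top1.png

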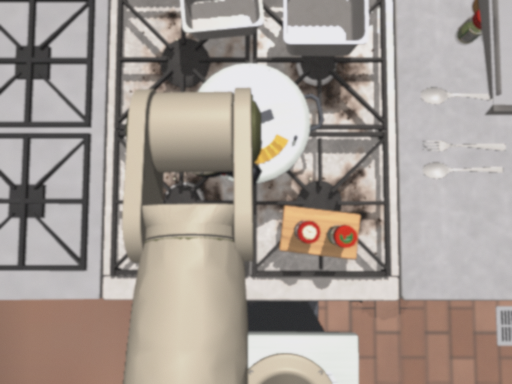

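The knob is seen at scene pixels (226,167) top and (226,185) foot. These match the prediction within 1 px, so the pan's underside is at z≈0. The radius comes out at 115 mm. Next I grip it.

```bash
cat >> h.py <<'E'
C=np.array([0.6010,0.0778])
def step(phi,rad,z,rate=.05):
    arm.move_straight([C[0]+rad*np.cos(phi),C[1]+rad*np.sin(phi),z],ori(phi),rate=rate)
def state():
    p=arm.get_tcp_pos();f=arm.get_contact_force();d=p[:2]-C;a=np.arctan2(d[1],d[0])%(2*np.pi)
    return a,np.hypot(*d),f@[-np.sin(a),np.cos(a),0],f@[np.cos(a),np.sin(a),0],f[2],arm.get_t()
def log(*x): print(" ".join(f"{v:.4f}" if i<2 else f"{v:.2f}" for i,v in enumerate(x)))
E
python3 - <<'E'
from h import *
log(*state())
print(arm.move_straight([0.4966,0.1258,0.140],ori(2.705),rate=.12,until_force=8),arm.get_tcp_pos())
log(*state())
arm.gripper_close(50)
print(arm.get_finger_gap(),arm.get_gripper_force()); log(*state())
p0=state()
for i in range(1,6):
    step(p0[0]+.015*i,p0[1],.140); log(*state())
E
```

```text
2.7106 0.1143 -1.18 0.17 -0.74 2.84
False [0.49695577 0.12582309 0.14067602]
2.7092 0.1146 0.10 -0.28 -0.48 4.08
0.01655156556547807 48.7606605514884
2.7017 0.1149 -7.28 0.62 0.19 4.71
2.7075 0.1148 -6.79 0.77 0.25 4.96
2.7229 0.1149 -6.84 1.70 0.98 5.21
2.7378 0.1148 -7.52 0.86 1.72 5.46
2.7529 0.1148 -8.16 1.07 1.22 5.71
2.7678 0.1148 -6.97 1.00 0.83 5.96
```

Run:
```python
from h import *
for phi in np.arange(2.785,3.27,.0165):
    step(phi,.1148,.140); log(*state())
```

```text
2.7758 0.1148 -7.89 0.16 0.36 6.21
2.7925 0.1148 -7.06 0.75 1.00 6.46
2.8090 0.1148 -6.65 -0.30 1.08 6.71
2.8255 0.1148 -7.19 0.91 1.38 6.96
2.8418 0.1148 -7.70 -0.13 1.61 7.21
2.8584 0.1148 -7.19 0.86 0.97 7.46
2.8751 0.1147 -7.77 0.99 2.32 7.71
2.8914 0.1147 -7.32 1.09 1.56 7.96
2.9079 0.1147 -7.75 0.81 1.53 8.21
2.9245 0.1147 -7.41 0.38 0.89 8.46
2.9411 0.1147 -7.17 0.22 1.49 8.71
2.9573 0.1147 -8.29 -0.14 1.32 8.96
2.9738 0.1147 -8.08 0.11 1.85 9.21
2.9902 0.1147 -7.50 0.33 1.04 9.46
3.0068 0.1147 -7.71 0.59 1.16 9.71
3.0233 0.1147 -7.54 0.17 1.27 9.96
3.0396 0.1147 -7.71 0.34 1.56 10.21
3.0548 0.1146 -8.62 -0.41 1.81 10.46
3.0707 0.1146 -9.38 -1.04 1.66 10.71
3.0873 0.1146 -7.85 -0.01 1.27 10.96
3.1035 0.1146 -9.36 -1.08 2.03 11.21
3.1206 0.1146 -9.22 -0.60 2.30 11.46
3.1380 0.1146 -7.93 -0.36 2.45 11.71
3.1555 0.1146 -8.18 -0.27 2.88 11.96
3.1735 0.1146 -6.63 -1.15 2.44 12.21
3.1962 0.1145 -1.75 -0.39 2.71 12.46
3.2098 0.1146 -5.34 -0.81 3.45 12.71
3.2231 0.1146 -8.57 -1.24 3.73 12.96
3.2392 0.1146 -8.52 -2.13 3.11 13.21
3.2556 0.1145 -8.67 -2.35 3.87 13.46
```

The first click is clear: crest about 3.155, drop to a minimum at 3.196. It lies 0.45 rad from rest, within the given range. I'll carry on through the second.

Run:
```python
from h import *
for phi in np.arange(3.272,3.55,.0165):
    step(phi,.1147,.140); log(*state())
```

```text
3.2633 0.1145 -8.90 -0.88 4.10 13.71
3.2789 0.1145 -9.85 -0.69 4.39 13.96
3.2972 0.1145 -7.91 -1.67 5.10 14.21
3.3112 0.1145 -10.15 -1.91 4.69 14.46
3.3279 0.1145 -10.00 -2.23 5.46 14.71
3.3448 0.1145 -9.12 -1.26 5.90 14.96
3.3622 0.1145 -9.42 -2.35 5.61 15.21
3.3799 0.1145 -8.61 -1.62 5.02 15.46
3.3972 0.1145 -8.13 -1.99 4.09 15.71
3.4194 0.1144 -2.78 -2.19 3.78 15.96
3.4327 0.1145 -6.24 -2.08 5.01 16.21
3.4463 0.1145 -9.36 -3.08 5.71 16.46
3.4625 0.1145 -7.32 -1.86 6.04 16.71
3.4788 0.1145 -9.03 -3.73 6.04 16.96
3.4944 0.1144 -9.30 -3.64 5.99 17.21
3.5098 0.1144 -9.35 -3.10 6.51 17.46
3.5257 0.1144 -10.50 -2.95 6.29 17.71
```

Run:
```python
from h import *
for phi in np.r_[np.arange(3.54,3.685,.0165),3.695]:
    step(phi,.1146,.140); log(*state())
arm.pause(.5); log(*state()); print(arm.get_finger_gap(),arm.get_gripper_force())
im=imaging.snapshot("top"); s=imaging.snapshot("scene")
a=cv2.resize(im[60:260,150:400,::-1],(500,400)); b=cv2.resize(s[130:290,180:300,::-1],(300,400))
cv2.imwrite("pics/end.png",np.hstack([a,b]))
```

```text
3.5291 0.1144 -11.18 -1.95 6.93 17.96
3.5460 0.1144 -11.39 -2.91 7.04 18.21
3.5631 0.1144 -10.68 -3.14 6.97 18.46
3.5806 0.1144 -9.97 -2.96 6.60 18.71
3.5983 0.1144 -8.56 -1.98 5.98 18.96
3.6168 0.1144 -7.55 -1.71 5.44 19.21
3.6395 0.1143 -1.92 -2.31 4.89 19.46
3.6509 0.1144 -7.28 -2.98 7.01 19.71
3.6634 0.1144 -9.39 -3.14 7.20 19.96
3.6863 0.1144 -9.13 -3.17 7.85 20.21
3.6855 0.1144 -9.52 -2.87 8.15 20.71
0.016508694094742052 49.83267045579851
```

View pics/end.png

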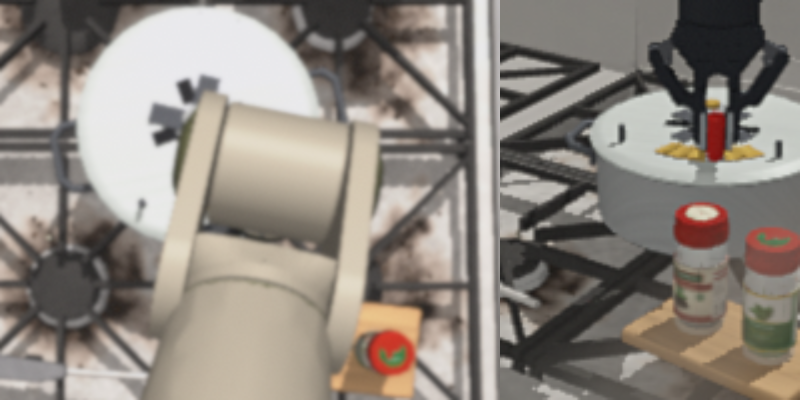

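The gripper holds the red knob (right panel, 715,135) over the middle of the brass arc. The jars stand untouched at (700,270) and (772,290), and three force drops have been counted.

```bash
python3 -c "
from rig import arm
print(arm.finish_job())"
```

```text
the job is handed in; nothing more can be done
None
```

I handed the job in with the gripper still holding the vent lever just past the third click, about 0.13 rad short of where I expect the fourth; the jars and lighter were left alone, and no verdict came back.

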